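# Level a vending shelf with its quick foot and press-check it

### The arm

A 6-joint arm with a two-finger parallel gripper is mounted at the origin on the work surface. World frame = base frame: x ahead of the robot, y to its left, z up, the work surface at z = 0. Lengths are in m, angles in rad, forces in N, time in s.
With the tool pointing down it reaches from about 0.35 to 0.775 m from the base axis. Payload 5.5 kg.
Tool frame: the origin (TCP) lies between the finger pads; the fingertips stand 22 mm ahead of it and the grasp point (between the pads) lies 3 mm ahead of it; z points along the fingers, y is the line along which they close (so a half turn about z gives the same grasp; the last joint's range is limited). The gripper opens to 85 mm and grips with 20 to 120 N. Pads are 22 mm wide; open, the fingers measure 114 mm over their backs; the gripper's body (76 mm by 85 mm) begins 54 mm behind the grasp point. The pads swing forward as they close: fully open they stand 13 mm farther back than shut.
Start: joints at [1.077, 0.313, 0.046, 1.304, 0, 1.431], TCP at [0.199, 0.539, 0.253] pointing down, gripper open.
Joint ranges: [-2.76, 2.76], [-0.86, 1.69], [-1.03, 1.26], [-2.2, 2.34], [-1.47, 1.5], [-3.14, 3.14]. Speed limits (rad/s): [2.57, 2.57, 3.14, 3.14, 3.14, 3.14].

### API

Orientations are given as [roll, pitch, yaw] about the fixed x, y, z axes, in that order (R = Rz(yaw) Ry(pitch) Rx(roll)).
In Python, from plant import monitor, viewer, env gives the robot as it stands. The module is installed in compiled form; this text tells all that it offers.
- The arm moves only by the tool send_rows, never from a script. Its argument "motion" is a list that holds one entry, the list of rows, each a list of 7 numbers: the turn, a rotation vector about the tool's x, y, z in rad, then the shift along the tool's x, y, z in cm, then the closure, from -1 (fully open) to 1 (shut). In form: [[[rx, ry, rz, x, y, z, hand], ...]]. A call has 1 to 8 rows; each row is the pose to reach, as a shift and turn from the pose commanded when the call began, along the tool's axes at that moment; what a row does not reach only later rows make up. A row lasts 1/12 s, in which the tool goes at most 41.7 mm and 7.16 degrees, less where a joint would pass 70% of its speed; a pose out of reach is approached as far as the arm can. A call with a gripper value outside its range is refused whole. The fingers move at their own pace and stop on an object; the grip force is fixed at half the most. Time passes only in rows, so rows that repeat a pose let the fingers close. It gives the time, the measured TCP pose, the force, the opening and the grip force at its end, in the units of the state.
- monitor.sense(): the state, without advancing time (a new reading comes with each control period).
- viewer.capture(name): name is "side" or "top" or "wrist"; returns a dict with "frame" (480x640x3 uint8, red, green, blue), "fx", "fy", "cx", "cy" (pixels), "R" (3x3) and "t" (3): a world point X has camera coordinates R X + t. Camera axes: x right, y down, z forward; pixel columns grow to the right and rows downward; lengths in m; the calibration is good to about 2 mm. A picture is of the moment at which its call begins. There is no depth.
- env.sign_off(): hands the job in; it is judged then, once.
The state is a dict: "clock": time; "joint_pos": joint angles; "joint_vel": joint speeds; "tau": joint torques, N m; "tcp_pos": TCP position; "eef_rot": TCP orientation; "wrist_force": force on the tool from outside, world axes, zero at the start; "moment": the same for the moment, N m; "width": finger opening in m; "grasp_force": force on a finger pad.
Only numpy, scipy, OpenCV 4.12 (cv2) and the standard library are available. Lean on these libraries where they do the work, as an engineer would, in place of code of your own. Each camera call takes 0.05 s, during which the arm holds its last target. There are 200 camera calls.

### The job

Stand the spirit level upright on the low steel vending shelf, lengthwise along it, and let go of it; once the bubble has settled, turn the round grip of the shelf's levelling foot until the bubble sits in the middle between its two lines. Then press straight down on the middle of the level with the fingertips, with about 10 N, to check that the shelf stays true under load, and finish still pressing like that, the bubble centred. Leave the jars and the loose lane divider where they are.

Things in the scene. Friction and masses are not known exactly. Their poses are not given: they have to be found in the camera images.
- level_mid (a point): Centre (half-way up and along) of the loose spirit level: an aluminium bar with black ends, 210 long, 24 wide (black ends 26), 44 high, about 0.32 kg, standing upright on the bench. x runs along the bar towards its vial end, z up. The vial, a green tube along the bar, is set in the top face 62 mm from the middle towards +x and stands 6 mm proud; the rest of the top is flat.
- bubble (a joint): Position (m) of the pale bubble in the vial along the level's x: 0 is centred, plus is towards the vial end, stops at +-0.018. It goes to the higher end, 0.55 mm for each mrad of slope along the level, and settles in 1.5 s. The bubble is 18 mm long and centred when it lies evenly between the two black rings, 23 mm apart.
- shelf_top (a point): Centre of the upper face of the low black steel shelf: 170 (x) by 370 (y), 58 mm above the bench when level, 10 mm lips along its two long sides. y runs along the shelf from the foot end to the pivot end, z is normal to the face. The levelling foot is at y = -150 mm; from there to the +y end the face is free.
- foot_grip (a point): Centre of the levelling foot's grip: an upright black round knob, 38 in diameter, 34 high, on a narrower boss; the point is on its vertical axis, 15 mm below the knob's top, 50 mm above the shelf's face. Clockwise seen from above raises the foot end, 14 mrad of slope per radian; it needs 0.7 to 1.7 rad, has stops well beyond, 0.12 N m of friction, and stays where it is left.
- level: The same spirit level; origin at the centre of its underside.
- shelf: The same shelf with its foot grip; origin on its pivot axis, which runs along x at y = +170 mm of the shelf. At the start the foot end sags by about 3 to 8 mm; the bench is not quite true, so only the bubble tells when the shelf is level.
- jar_a: Bystander: glass jar with a brass-coloured lid, 68 in diameter, 85 high; origin at the centre of its underside.
- jar_b: Bystander: another such jar.
- divider: Bystander: black plastic lane divider, an upright plate 200 long and 45 high on a 30 mm wide foot strip; no vial; origin at the centre of its underside.
Things that resemble listed ones, but are neither listed nor needed, are in the scene too. There is more than one size of the level; the job needs the middle-sized.

How it is judged:
On the way, in this order (a step that is already met when the one before it is completed fails the run):
1. the spirit level stands on the shelf, lengthwise, and is let go (x of level_mid in the frame of shelf_top between -0.07 and 0.07 m and y of level_mid in the frame of shelf_top between -0.085 and 0.13 m and z of level_mid in the frame of shelf_top between 0.018 and 0.027 m and angle between the x axis of level_mid and the y axis of shelf_top, either way round below 0.2 rad and angle between the z axis of level_mid and the z axis of shelf_top, either way round below 0.04 rad and contact force between level and shelf above 1 N and contact force between the fingers and level below 0.1 N and linear speed of level below 0.02 m/s), for 1.2 s.
2. the foot is turned until the bubble is centred, the level standing on the shelf untouched (x of level_mid in the frame of shelf_top between -0.07 and 0.07 m and y of level_mid in the frame of shelf_top between -0.085 and 0.13 m and z of level_mid in the frame of shelf_top between 0.018 and 0.027 m and angle between the x axis of level_mid and the y axis of shelf_top, either way round below 0.2 rad and angle between the z axis of level_mid and the z axis of shelf_top, either way round below 0.04 rad and value of joint bubble between -0.003 and 0.003 m and contact force between the fingers and level below 0.1 N and angle between shelf_top's own z axis and vertical below 0.0085 rad), for 0.3 s.
At the end, for the whole second after the job is handed in: Through the last second the level stands on the shelf (along it within 0.2 rad), the bubble is within 3 mm of centre, the shelf itself within 8.5 mrad of level, and the fingers press on the level with 4 to 40 N, so that it bears on the shelf with 7 to 40 N (x of level_mid in the frame of shelf_top between -0.07 and 0.07 m and y of level_mid in the frame of shelf_top between -0.085 and 0.13 m and z of level_mid in the frame of shelf_top between 0.018 and 0.027 m and angle between the x axis of level_mid and the y axis of shelf_top, either way round below 0.2 rad and angle between the z axis of level_mid and the z axis of shelf_top, either way round below 0.04 rad and value of joint bubble between -0.003 and 0.003 m and angle between shelf_top's own z axis and vertical below 0.0085 rad and contact force between level and shelf between 7 and 40 N and contact force between the fingers and level between 4 and 40 N and linear speed of level below 0.01 m/s); the arm keeps its last pose, push and grip.
It fails at once if a jar or the lane divider is shifted by more than 30 mm (distance of any of jar_a, jar_b, divider from where it was at the start of the episode above 0.03 m).
It also fails if it takes over 67 s, if anything falls off the work surface, if the arm or the gripper's body presses on something with over 40 N, if the wrist force passes 120 N, or if a joint passes its speed limit or range.

## Working session

There is one attempt and no reset: what is moved stays moved. The work goes in short steps, Python scripts to look and compute and a tool call to move; the robot and the scene stay as the last step left them, time stands still between calls to the robot, and variables do not carry over. Pictures are saved under pics/ and viewed, at most 10 in all, crops included, and the job is handed in when it is done.

Besides the shell and the picture viewer there is one more tool, called after "Call:" in YAML: its name, and indented under it one key for each argument. send_rows: Moves the arm, as the interface text tells. Its arguments: {"type":"object","properties":{"motion":{"type":"array","items":{"type":"array","items":{"type":"array","items":{"type":"number"}}}}},"required":["motion"]}

```bash
mkdir -p pics; cat > h.py <<'E'
import numpy as np,cv2,json
from plant import monitor,viewer,env
def cap(n):
    c=viewer.capture(n);np.savez('cam_%s.npz'%n,**{k:np.array(c[k]) for k in c});return c
def save(c,f,box=None,s=1):
    im=np.array(c['frame'])[:,:,::-1]
    if box: im=im[box[1]:box[3],box[0]:box[2]]
    cv2.imwrite('pics/'+f,cv2.resize(im,None,fx=s,fy=s,interpolation=cv2.INTER_CUBIC))
def ray(c,u,v,z):
    R=np.array(c['R']);t=np.array(c['t']).ravel();o=-R.T@t
    d=R.T@np.array([(u-c['cx'])/c['fx'],(v-c['cy'])/c['fy'],1]);return o+d*(z-o[2])/d[2]
def proj(c,X):
    p=np.array(c['R'])@np.array(X)+np.array(c['t']).ravel();return p[0]/p[2]*c['fx']+c['cx'],p[1]/p[2]*c['fy']+c['cy']
E
python3 - <<'E'
from h import *
for n in ('top','side'):
    c=cap(n);save(c,n+'0.png');R=np.array(c['R']);print(n,c['fx'],(-R.T@np.array(c['t']).ravel()).round(3))
print(monitor.sense())
E
```

```text
top 586.3355939693408 [0.429 0.149 1.269]
side 453.23900001559895 [ 0.37  -0.716  0.789]
{'clock': 0.1, 'joint_pos': array([1.07738384e+00, 3.13942156e-01, 4.51003374e-02, 1.30358659e+00,
       1.18770119e-05, 1.43120068e+00]), 'joint_vel': array([ 0.00054524, -0.00092344,  0.00117519, -0.00245547,  0.00063114,
        0.00015577]), 'tau': array([ 1.62685024e-03, -4.81722343e+01,  2.99246246e+01,  1.27291388e-02,
       -1.36856056e-04,  6.24088941e-06]), 'tcp_pos': array([0.19903415, 0.53901738, 0.25249158]), 'eef_rot': array([-3.13997810e+00, -2.38853270e-04,  2.78777561e+00]), 'wrist_force': array([ 0.22167987,  0.46503928, -0.64782909]), 'moment': array([ 0.00278459, -0.0034223 ,  0.00051723]), 'grasp_force': 0.0, 'width': 0.08566867450919774}
```

View pics/top0.png

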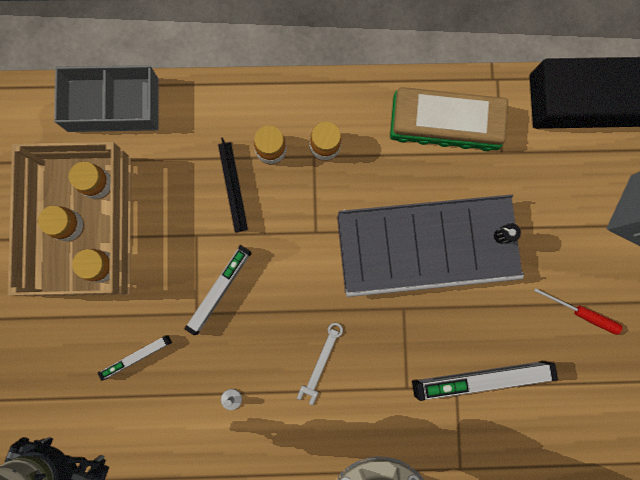

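View pics/side0.png

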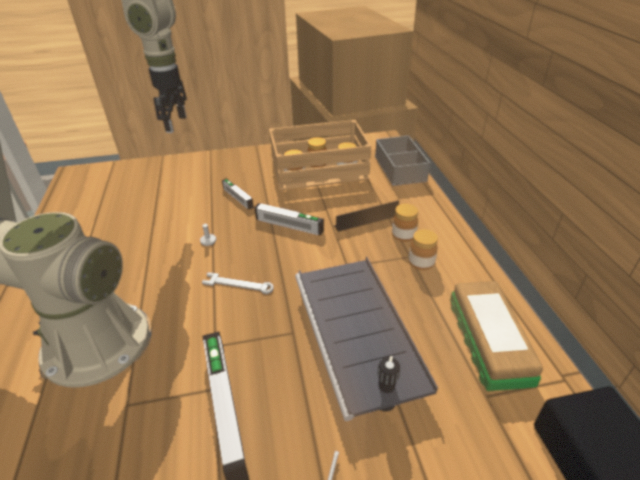

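Candidates for the level in the top view are the bars at (218,290), (135,357, smallest) and (485,380, largest), plus the black divider at (233,186), which has no vial. I choose (218,290) and will check its length and look at a close crop.

```bash
python3 - <<'E'
from h import *
c=dict(np.load('cam_top.npz'))
im=c['frame'][:,:,::-1]
a=cv2.resize(im[235:345,175:265],None,fx=4,fy=4,interpolation=cv2.INTER_CUBIC)
b=cv2.resize(im[185:303,330:530],None,fx=2,fy=2,interpolation=cv2.INTER_CUBIC)
b=cv2.copyMakeBorder(b,0,a.shape[0]-b.shape[0],0,0,cv2.BORDER_CONSTANT)
cv2.imwrite('pics/c1.png',np.hstack([a,b]))
for p,q in [((246,250),(191,330)),((100,376),(170,340)),((416,390),(555,371))]:
    A,B=ray(c,*p,.044),ray(c,*q,.044);print(A,B,np.linalg.norm(A-B))
E
```

```text
[0.5550869 0.2669893 0.044    ] [0.39198479 0.38247492 0.044     ] 0.1998480060474843
[0.30386374 0.56778935 0.044     ] [0.37273301 0.42559473 0.044     ] 0.15799458288664323
[ 0.2574053  -0.07769565  0.044     ] [ 0.28774743 -0.36828037  0.044     ] 0.29216454881989284
```

View pics/c1.png

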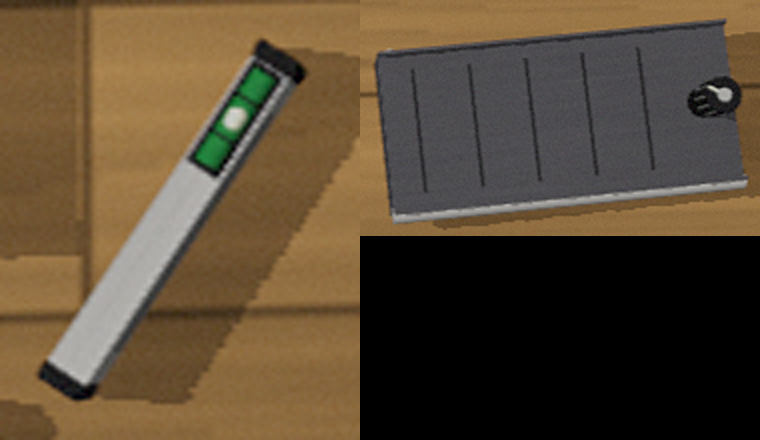

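The bar at (218,290) is 200–210 mm long with a vial, so it is the middle level. Its centre is at pixel (217.5,290.2) and its vial end is at the upper right. The shelf corners are at about (338.5,212.5), (346.5,294), (512,196) and (523,276.5), with the knob at about (507,233).

```bash
cat >> h.py <<'E'
from scipy.spatial.transform import Rotation as Ro
def delta(pos,yaw):
    s=monitor.sense();R=Ro.from_euler('xyz',s['eef_rot']).as_matrix()
    d=R.T@(np.array(pos)-s['tcp_pos'])*100
    T=Ro.from_euler('xyz',[np.pi,0,yaw]).as_matrix()
    print('t',round(s['clock'],2),'tcp',s['tcp_pos'].round(4),'rpy',s['eef_rot'].round(4),'F',s['wrist_force'].round(1),'w',round(s['width'],4))
    print('rotvec',Ro.from_matrix(R.T@T).as_rotvec().round(3),'shift cm',d.round(2))
E
python3 - <<'E'
from h import *
from scipy.optimize import least_squares
c=dict(np.load('cam_top.npz'))
L=ray(c,217.5,290.2,.044);d=ray(c,217.5+55.1,290.2-83.4,.044)-L
print('level',L,np.degrees(np.arctan2(d[1],d[0])))
px=np.array([(338.5,212.5),(346.5,294),(512,196),(523,276.5)])
lc=np.array([(.085,.185),(-.085,.185),(.085,-.185),(-.085,-.185)])
def P(p,l,h):
    x,y,a,s=p; # shelf x dir at angle a; s=slope
    return np.array([x+np.cos(a)*l[0]-np.sin(a)*l[1],y+np.sin(a)*l[0]+np.cos(a)*l[1],.058+h+s*(l[1]-.17)])
f=lambda p:np.concatenate([np.array(proj(c,P(p,l,.01)))-q for l,q in zip(lc,px)])
r=least_squares(lambda p:np.r_[f(p),(p[3]-.016)*300],[.55,.1,.08,.016]);p=r.x;print(p,f(p).round(1))
print('knob px',proj(c,P(p,(0,-.15),.065)),P(p,(0,-.15),.05))
for y in (.03,.05):print('place',y,P(p,(0,y),0))
delta([L[0],L[1],.16],np.arctan2(d[1],d[0])+np.pi)
E
```

```text
level [0.47253474 0.3272599  0.044     ] -34.221432201518695
[ 0.55539871 -0.11701562  0.07383156  0.01660634] [-0.7 -0.2 -0.1  0.1  0.5  0.   0.4 -0. ]
knob px (np.float64(510.7434718162492), np.float64(234.21394040010347)) [ 0.56646338 -0.26660698  0.10268597]
place 0.03 [ 0.55318577 -0.08709735  0.05567511]
place 0.05 [ 0.55171048 -0.06715184  0.05600724]
t 0.1 tcp [0.199  0.539  0.2525] rpy [-3.1400e+00 -2.0000e-04  2.7878e+00] F [ 0.2  0.5 -0.6] w 0.0857
rotvec [-0.002 -0.     0.243] shift cm [-33.   -10.37   9.26]
```

Call:
send_rows:
  motion:
    - [[0,0,0.243,-33,-10.4,0,-1],[0,0,0.243,-33,-10.4,2,-1],[0,0,0.243,-33,-10.4,9.2,-1],[0,0,0.243,-33,-10.4,9.2,-1],[0,0,0.243,-33,-10.4,9.2,-1],[0,0,0.243,-33,-10.4,9.2,-1],[0,0,0.243,-33,-10.4,9.2,-1],[0,0,0.243,-33,-10.4,9.2,-1]]

```text
clock: 0.77
tcp_pos: [0.4532, 0.3419, 0.1693]
eef_rot: [-3.141, -0.0, 2.545]
wrist_force: [0.3, 1.3, 0.7]
width: 0.0854
grasp_force: 0.0
```

Call:
send_rows:
  motion:
    - [[0,0,0,0,0,0,-1],[0,0,0,0,0,0,-1],[0,0,0,0,0,0,-1]]

```text
clock: 1.02
tcp_pos: [0.4518, 0.3432, 0.1698]
eef_rot: [-3.141, -0.001, 2.544]
wrist_force: [-0.9, -0.5, 0.9]
width: 0.0856
grasp_force: 0.0
```

```bash
python3 - <<'E'
from h import *
delta([.4725,.3273,.032],np.radians(145.8))
c=cap('wrist');save(c,'w1.png')
print(proj(c,[.4725,.3273,.044]),proj(c,[.4725+.105*np.cos(np.radians(-34.2)),.3273+.105*np.sin(np.radians(-34.2)),.044]))
E
```

```text
t 1.02 tcp [0.4518 0.3432 0.1698] rpy [-3.1406e+00 -1.0000e-03  2.5439e+00] F [-0.9 -0.5  0.9] w 0.0856
rotvec [-0.001 -0.001 -0.001] shift cm [-2.62 -0.14 13.78]
(np.float64(320.3463325789356), np.float64(266.9475188187563)) (np.float64(320.5860764585335), np.float64(382.0641865395936))
```

View pics/w1.png

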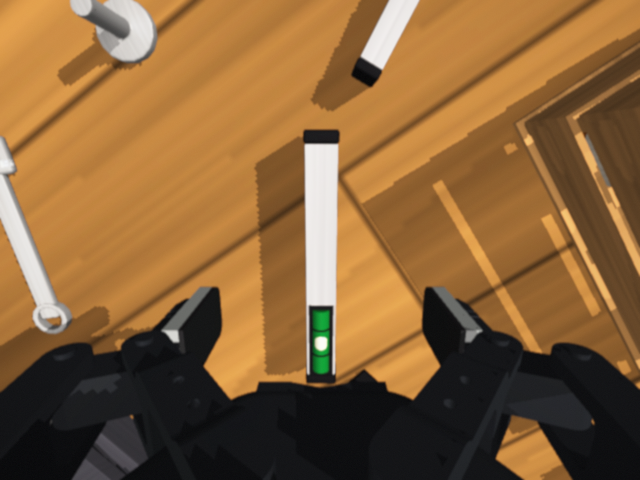

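The wrist view shows the chosen level centred at column 320, spanning rows 130–382 with its vial at (320,343), and it agrees with the projection. I'll descend and grasp.

Call:
send_rows:
  motion:
    - [[0,0,0,-2.6,-0.15,3,-1],[0,0,0,-2.6,-0.15,7,-1],[0,0,0,-2.6,-0.15,10,-1],[0,0,0,-2.6,-0.15,12,-1],[0,0,0,-2.6,-0.15,13.8,-1],[0,0,0,-2.6,-0.15,13.8,-1],[0,0,0,-2.6,-0.15,13.8,1],[0,0,0,-2.6,-0.15,13.8,1]]

```text
clock: 1.73
tcp_pos: [0.473, 0.329, 0.0337]
eef_rot: [3.14, 0.001, 2.547]
wrist_force: [0.6, -0.3, -0.5]
width: 0.0638
grasp_force: 0.0
```

Call:
send_rows:
  motion:
    - [[0,0,0,0,0,0,1],[0,0,0,0,0,0,1],[0,0,0,0,0,0,1],[0,0,0,0,0,0,1],[0,0,0,0,0,0,1],[0,0,0,0,0,0,1],[0,0,0,0,0,0,1],[0,0,0,0,0,0,1]]

```text
clock: 2.4
tcp_pos: [0.4737, 0.3281, 0.0336]
eef_rot: [3.139, 0.001, 2.545]
wrist_force: [-1.0, 0.8, 5.3]
width: 0.0232
grasp_force: 60.8
```

Call:
send_rows:
  motion:
    - [[0,0,0,0,0,-3,1],[0,0,0,0,0,-6,1],[0,0,0,0,0,-10,1],[0,0,0,0,0,-13,1],[0,0,0,0,0,-13,1],[0,0,0,0,0,-13,1]]

```text
clock: 2.9
tcp_pos: [0.474, 0.3281, 0.164]
eef_rot: [3.138, 0.002, 2.545]
wrist_force: [0.1, 0.0, -4.3]
width: 0.023
grasp_force: 60.3
```

```bash
python3 - <<'E'
from h import *
delta([.551,-.067,.164],np.pi/2+.0738)
E
```

```text
t 2.9 tcp [0.474  0.3281 0.164 ] rpy [3.1379e+00 1.9000e-03 2.5446e+00] F [ 0.1  0.  -4.3] w 0.023
rotvec [0.004 0.    0.9  ] shift cm [-28.58 -28.35  -0.05]
```

Call:
send_rows:
  motion:
    - [[0,0,0.1,-2.5,-2.5,0,1],[0,0,0.21,-5,-5,0,1],[0,0,0.32,-7.7,-7.7,0,1],[0,0,0.43,-10.4,-10.4,0,1],[0,0,0.54,-13.1,-13.1,0,1],[0,0,0.65,-15.8,-15.8,0,1],[0,0,0.75,-18.5,-18.5,0,1],[0,0,0.83,-21,-21,0,1]]

```text
clock: 3.57
tcp_pos: [0.5267, 0.0339, 0.1595]
eef_rot: [-3.137, -0.001, 1.709]
wrist_force: [0.8, -0.2, -4.1]
width: 0.0231
grasp_force: 60.3
```

```bash
python3 - <<'E'
from h import *
delta([.551,-.067,.164],np.pi/2+.0738)
E
```

```text
t 3.57 tcp [0.5267 0.0339 0.1595] rpy [-3.1370e+00 -1.0000e-03  1.7094e+00] F [ 0.8 -0.2 -4.1] w 0.0231
rotvec [-0.005 -0.001  0.065] shift cm [-10.33   1.01  -0.47]
```

Call:
send_rows:
  motion:
    - [[0,0,0.03,-2.5,0.2,0,1],[0,0,0.06,-5,0.5,0,1],[0,0,0.06,-7.5,0.8,0,1],[0,0,0.06,-9.5,1,0,1],[0,0,0.06,-10.2,1,0,1],[0,0,0.06,-10.2,1,0,1],[0,0,0.06,-10.2,1,0,1],[0,0,0.06,-10.2,1,0,1]]

```text
clock: 4.23
tcp_pos: [0.5519, -0.0624, 0.161]
eef_rot: [-3.139, -0.001, 1.656]
wrist_force: [-0.6, -1.3, -3.6]
width: 0.0237
grasp_force: 60.3
```

```bash
python3 - <<'E'
from h import *
delta([.551,-.067,.09],np.pi/2+.0738)
E
```

```text
t 4.23 tcp [ 0.5519 -0.0624  0.161 ] rpy [-3.1392e+00 -1.5000e-03  1.6556e+00] F [-0.6 -1.3 -3.6] w 0.0237
rotvec [-0.002 -0.001  0.011] shift cm [-0.46 -0.11  7.1 ]
```

Call:
send_rows:
  motion:
    - [[0,0,0.01,-0.4,-0.1,2,1],[0,0,0.01,-0.4,-0.1,4,1],[0,0,0.01,-0.4,-0.1,5.5,1],[0,0,0.01,-0.4,-0.1,6.4,1],[0,0,0.01,-0.4,-0.1,6.7,1],[0,0,0.01,-0.4,-0.1,6.8,1],[0,0,0.01,-0.4,-0.1,6.8,1]]

```text
clock: 4.82
tcp_pos: [0.5527, -0.0672, 0.0946]
eef_rot: [3.141, 0.0, 1.646]
wrist_force: [0.1, 0.0, -4.0]
width: 0.0233
grasp_force: 60.5
```

Call:
send_rows:
  motion:
    - [[0,0,0,0,0,0.1,1],[0,0,0,0,0,0.15,1],[0,0,0,0,0,0.15,1]]

```text
clock: 5.07
tcp_pos: [0.5529, -0.0678, 0.0933]
eef_rot: [3.14, 0.0, 1.645]
wrist_force: [-0.3, -0.1, -3.4]
width: 0.0231
grasp_force: 60.5
```

Call:
send_rows:
  motion:
    - [[0,0,0,0,0,0.1,1],[0,0,0,0,0,0.2,1],[0,0,0,0,0,0.2,1]]

```text
clock: 5.32
tcp_pos: [0.5527, -0.0678, 0.0909]
eef_rot: [3.141, 0.0, 1.645]
wrist_force: [0.1, -0.2, -1.5]
width: 0.0232
grasp_force: 60.7
```

Call:
send_rows:
  motion:
    - [[0,0,0,0,0,0.05,1],[0,0,0,0,0,0.1,1],[0,0,0,0,0,0.1,1]]

```text
clock: 5.57
tcp_pos: [0.5528, -0.068, 0.0903]
eef_rot: [3.14, 0.0, 1.645]
wrist_force: [-1.0, -2.7, 2.5]
width: 0.0235
grasp_force: 61.4
```

Contact: I'll release, rise clear, and let the bubble settle.

Call:
send_rows:
  motion:
    - [[0,0,0,0,0,0,0.3],[0,0,0,0,0,0,-0.5],[0,0,0,0,0,0,-1],[0,0,0,0,0,0,-1],[0,0,0,0,0,0,-1],[0,0,0,0,0,0,-1],[0,0,0,0,0,-1,-1],[0,0,0,0,0,-2,-1]]

```text
clock: 6.23
tcp_pos: [0.5518, -0.0675, 0.1098]
eef_rot: [-3.14, -0.001, 1.645]
wrist_force: [0.7, 0.2, -0.2]
width: 0.0855
grasp_force: 0.0
```

Call:
send_rows:
  motion:
    - [[0,0,0,0,0,-3,-1],[0,0,0,0,0,-6,-1],[0,0,0,0,0,-9,-1],[0,0,0,0,0,-11,-1],[0,0,0,0,0,-11,-1],[0,0,0,0,0,-11,-1],[0,0,0,0,0,-11,-1],[0,0,0,0,0,-11,-1]]

```text
clock: 6.9
tcp_pos: [0.5517, -0.0675, 0.2187]
eef_rot: [-3.14, -0.001, 1.645]
wrist_force: [-0.2, 0.2, -0.1]
width: 0.0855
grasp_force: 0.0
```

```bash
python3 - <<'E'
from h import *
delta([.5665,-.2666,.2],np.pi/2+.0738)
c=cap('wrist');a=cv2.cvtColor(c['frame'],cv2.COLOR_RGB2BGR)
b=cap('side');b=cv2.resize(b['frame'][220:440,270:450,::-1],None,fx=2.18,fy=2.18,interpolation=cv2.INTER_CUBIC)
h=min(a.shape[0],b.shape[0]);im=np.hstack([a[:h,120:520],b[:h]]);print(im.shape);cv2.imwrite('pics/p1.png',im)
E
```

```text
t 6.9 tcp [ 0.5517 -0.0675  0.2187] rpy [-3.1398e+00 -7.0000e-04  1.6448e+00] F [-0.2  0.2 -0.1] w 0.0855
rotvec [-0.002 -0.001  0.   ] shift cm [-1.997e+01  1.000e-02  1.850e+00]
(480, 792, 3)
```

View pics/p1.png

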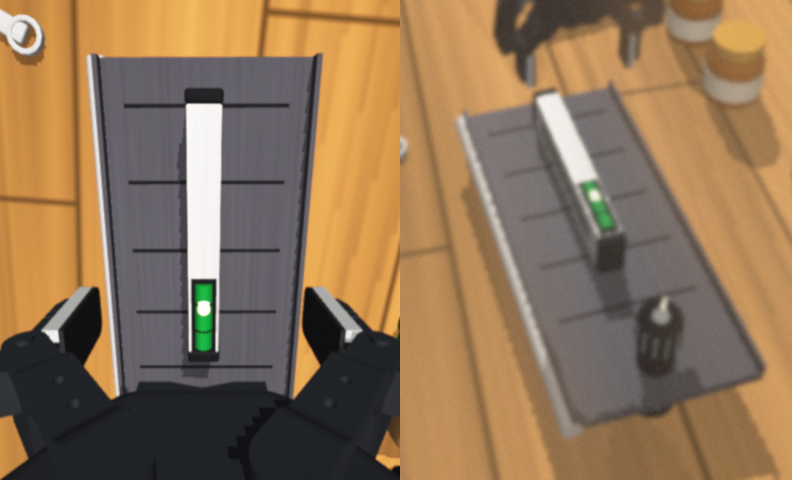

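The level stands along the shelf with the vial towards the foot. The bubble at (203,308) is off towards the pivot, so the foot needs to go up, i.e. clockwise. Next I move to the knob.

Call:
send_rows:
  motion:
    - [[0,0,-0.1,-2.5,0,0,-1],[0,0,-0.2,-6,0,0,-1],[0,0,-0.25,-10,0,0,-1],[0,0,-0.25,-14,0,0,-1],[0,0,-0.25,-17.5,0,0,-1],[0,0,-0.25,-20,0,0,-1],[0,0,-0.25,-20,0,0,-1],[0,0,-0.25,-20,0,0,-1]]

```text
clock: 7.67
tcp_pos: [0.5665, -0.2684, 0.218]
eef_rot: [-3.14, -0.002, 1.892]
wrist_force: [0.0, 0.1, 0.1]
width: 0.0851
grasp_force: 0.0
```

Call:
send_rows:
  motion:
    - [[0,0,0,0,0,0,-1],[0,0,0,0,0,0,-1],[0,0,0,0,0,0,-1],[0,0,0,0,0,0,-1],[0,0,0,0,0,0,-1]]

```text
clock: 8.08
tcp_pos: [0.5674, -0.2662, 0.2199]
eef_rot: [3.141, 0.0, 1.896]
wrist_force: [0.8, 0.0, 0.7]
width: 0.0856
grasp_force: 0.0
```

```bash
python3 - <<'E'
from h import *
delta([.5665,-.2666,.106],np.pi/2+.0738+.25)
c=cap('wrist');save(c,'k1.png')
for z in (.1177,.1027): print(proj(c,[.5665,-.2666,z]))
c=cap('top')
E
```

```text
t 8.08 tcp [ 0.5674 -0.2662  0.2199] rpy [3.1414e+00 1.0000e-04 1.8962e+00] F [0.8 0.  0.7] w 0.0856
rotvec [0.    0.    0.002] shift cm [-1.000e-02 -1.000e-01  1.139e+01]
(np.float64(319.5515730790722), np.float64(243.09502825652842))
(np.float64(319.6530756365255), np.float64(237.45593635249074))
```

View pics/k1.png

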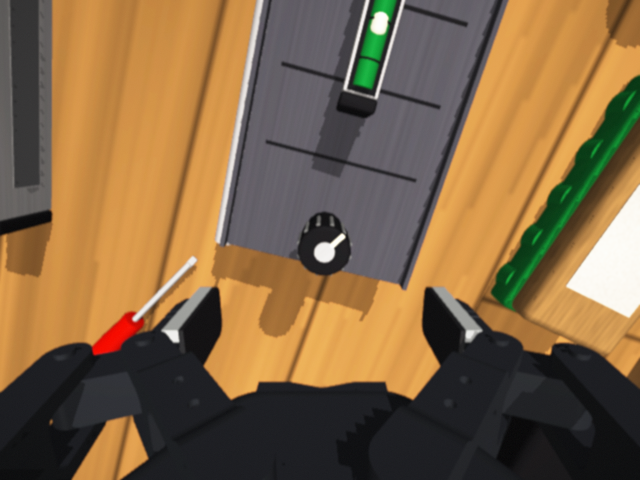

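The wrist view puts the knob top at (324,250), against the predicted (319.6,243), so I re-measure the position.

```bash
python3 - <<'E'
from h import *
c=dict(np.load('cam_wrist.npz'));p=ray(c,324,249,.1177);print(p)
c=dict(np.load('cam_top.npz'));print(proj(c,[p[0],p[1],.1177]))
delta([p[0],p[1],.106],1.896)
E
```

```text
[ 0.57078566 -0.26966008  0.1177    ]
(np.float64(512.1363145084497), np.float64(232.02555678993116))
t 8.18 tcp [ 0.5673 -0.2666  0.2199] rpy [3.1413e+00 2.0000e-04 1.8956e+00] F [0.8 0.  0.6] w 0.0854
rotvec [ 0.  0. -0.] shift cm [-0.4   0.22 11.39]
```

Call:
send_rows:
  motion:
    - [[0,0,0,-0.3,0.15,3,-1],[0,0,0,-0.3,0.15,6.5,-1],[0,0,0,-0.3,0.15,9.5,-1],[0,0,0,-0.3,0.15,11,-1],[0,0,0,-0.3,0.15,11.4,-1],[0,0,0,-0.3,0.15,11.4,-1],[0,0,0,-0.3,0.15,11.4,-1]]

```text
clock: 8.77
tcp_pos: [0.5702, -0.2698, 0.1067]
eef_rot: [3.141, 0.001, 1.895]
wrist_force: [0.4, 0.4, 1.3]
width: 0.0855
grasp_force: 0.0
```

Call:
send_rows:
  motion:
    - [[0,0,0,0,0,0,-0.6],[0,0,0,0,0,0,-0.2],[0,0,0,0,0,0,0.1],[0,0,0,0,0,0,0.4],[0,0,0,0,0,0,1],[0,0,0,0,0,0,1],[0,0,0,0,0,0,1],[0,0,0,0,0,0,1]]

```text
clock: 9.43
tcp_pos: [0.5704, -0.2698, 0.1066]
eef_rot: [3.14, 0.001, 1.895]
wrist_force: [1.5, 0.7, 5.2]
width: 0.0366
grasp_force: 59.5
```

```bash
python3 - <<'E'
from h import *
s=monitor.sense();print(s['joint_pos'].round(3),s['moment'].round(3),Ro.from_euler('xyz',s['eef_rot']).inv().apply(s['wrist_force']).round(1))
E
```

```text
[-0.569  0.494 -0.05   1.024  0.     0.678] [ 0.179 -0.263  0.02 ] [ 0.1  1.7 -5.2]
```

Call:
send_rows:
  motion:
    - [[0,0,0.1,0,0,-0.04,1],[0,0,0.2,0,0,-0.09,1],[0,0,0.3,0,0,-0.13,1],[0,0,0.4,0,0,-0.18,1],[0,0,0.5,0,0,-0.22,1],[0,0,0.6,0,0,-0.27,1],[0,0,0.7,0,0,-0.31,1],[0,0,0.8,0,0,-0.35,1]]

```text
clock: 10.1
tcp_pos: [0.5703, -0.2692, 0.1101]
eef_rot: [3.14, -0.001, 1.091]
wrist_force: [1.1, 2.6, 6.3]
width: 0.0367
grasp_force: 59.7
```

Call:
send_rows:
  motion:
    - [[0,0,0,0,0,0,1],[0,0,0,0,0,0,1],[0,0,0,0,0,0,1],[0,0,0,0,0,0,1],[0,0,0,0,0,0,1],[0,0,0,0,0,0,1],[0,0,0,0,0,0,1],[0,0,0,0,0,0,1]]

```text
clock: 10.77
tcp_pos: [0.5704, -0.2692, 0.1101]
eef_rot: [3.14, -0.001, 1.095]
wrist_force: [1.8, 2.7, 6.9]
width: 0.0368
grasp_force: 59.7
```

Call:
send_rows:
  motion:
    - [[0,0,0,0,0,0,1],[0,0,0,0,0,0,1],[0,0,0,0,0,0,1],[0,0,0,0,0,0,1],[0,0,0,0,0,0,1],[0,0,0,0,0,0,1],[0,0,0,0,0,0,1],[0,0,0,0,0,0,1]]

```text
clock: 11.43
tcp_pos: [0.5703, -0.2692, 0.1101]
eef_rot: [3.14, -0.001, 1.095]
wrist_force: [1.9, 2.8, 6.6]
width: 0.0362
grasp_force: 59.7
```

```bash
python3 - <<'E'
from h import *
s=monitor.sense();print(s['joint_pos'].round(3),s['moment'].round(3),s['wrist_force'].round(1))
ims=[]
for n in ('top','side','wrist'):
    c=cap(n);im=c['frame'][:,:,::-1]
    hsv=cv2.cvtColor(np.ascontiguousarray(im),cv2.COLOR_BGR2HSV)
    g=cv2.inRange(hsv,(50,120,50),(75,255,255))
    X=[.558,-.128,.104];u,v=proj(c,X);print(n,u,v)
    u=int(np.clip(u,33,607));v=int(np.clip(v,33,447))
    ims.append(cv2.resize(im[v-33:v+33,u-33:u+33],(264,264),interpolation=cv2.INTER_CUBIC))
cv2.imwrite('pics/b1.png',np.hstack(ims))
E
```

```text
[-5.690e-01  4.910e-01 -4.600e-02  1.033e+00  1.000e-03  1.478e+00] [ 0.473  0.022 -0.039] [1.9 2.8 6.6]
top 440.1238125433441 240.86794255077004
side 360.23804608776436 311.8440117217457
wrist 83.19723101679591 -30.29433238998351
```

View pics/b1.png

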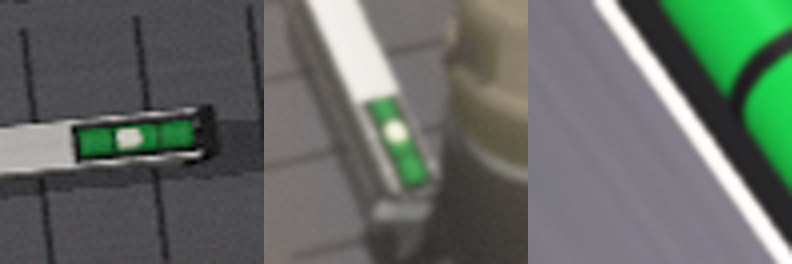

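In the top view (4x crop) the rings are at x≈113 and 159 with the bubble centre at ≈130, so it is about −3 mm. I'll turn ≈0.37 rad more.

Call:
send_rows:
  motion:
    - [[0,0,0.1,0,0,-0.04,1],[0,0,0.2,0,0,-0.09,1],[0,0,0.3,0,0,-0.13,1],[0,0,0.37,0,0,-0.16,1],[0,0,0.37,0,0,-0.16,1],[0,0,0.37,0,0,-0.16,1],[0,0,0.37,0,0,-0.16,0.3],[0,0,0.37,0,0,-0.16,-0.3]]

```text
clock: 12.25
tcp_pos: [0.5697, -0.2692, 0.111]
eef_rot: [3.141, -0.0, 0.725]
wrist_force: [-1.2, -0.1, 1.3]
width: 0.0474
grasp_force: 0.0
```

Call:
send_rows:
  motion:
    - [[0,0,0,0,0,0,-1],[0,0,0,0,0,0,-1],[0,0,0,0,0,0,-1],[0,0,0,0,0,0,-1],[0,0,0,0,0,-2,-1],[0,0,0,0,0,-5,-1],[0,0,0,0,0,-8,-1],[0,0,0,0,0,-10.5,-1]]

```text
clock: 12.92
tcp_pos: [0.5695, -0.2696, 0.2173]
eef_rot: [3.141, -0.0, 0.725]
wrist_force: [0.3, 0.2, 0.0]
width: 0.0858
grasp_force: 0.0
```

Call:
send_rows:
  motion:
    - [[0,0,-0.1,0,0,0,-1],[0,0,-0.2,0,0,0,-1],[0,0,-0.3,0,0,0,-1],[0,0,-0.4,0,0,0,-1],[0,0,-0.5,0,0,0,-1],[0,0,-0.6,0,0,0,-1],[0,0,-0.7,0,0,0,-1],[0,0,-0.8,0,0,0,-1]]

```text
clock: 13.58
tcp_pos: [0.5694, -0.2695, 0.2154]
eef_rot: [-3.141, -0.0, 1.53]
wrist_force: [-0.4, 0.2, -0.8]
width: 0.0851
grasp_force: 0.0
```

Call:
send_rows:
  motion:
    - [[0,0,-0.1,0,0,0,-1],[0,0,-0.14,0,0,0,-1],[0,0,-0.14,0,0,0,-1],[0,0,-0.14,0,0,0,-1],[0,0,-0.14,0,0,0,-1],[0,0,-0.14,0,0,0,-1]]

```text
clock: 14.08
tcp_pos: [0.5695, -0.2695, 0.2156]
eef_rot: [-3.141, -0.0, 1.664]
wrist_force: [-0.5, 0.4, 0.9]
width: 0.0859
grasp_force: 0.0
```

```bash
python3 - <<'E'
from h import *
delta([.551,-.067,.2],np.pi/2+.0738)
c=cap('top');im=c['frame'][:,:,::-1]
a=cv2.resize(im[221:261,410:476],(792,480),interpolation=cv2.INTER_CUBIC)
c=cap('wrist');u,v=map(int,proj(c,[.555,-.128,.108]));print(u,v)
v=max(v,40)
b=c['frame'][v-40:v+40,u-66:u+66,::-1];b=cv2.resize(b,(462,280),interpolation=cv2.INTER_CUBIC)
a=cv2.resize(a,(462,280));cv2.imwrite('pics/b2.png',np.vstack([a,b]))
E
```

```text
t 14.08 tcp [ 0.5695 -0.2695  0.2156] rpy [-3.1415e+00 -2.0000e-04  1.6639e+00] F [-0.5  0.4  0.9] w 0.0859
rotvec [-0.    -0.     0.019] shift cm [20.33  0.04  1.57]
318 11
```

View pics/b2.png

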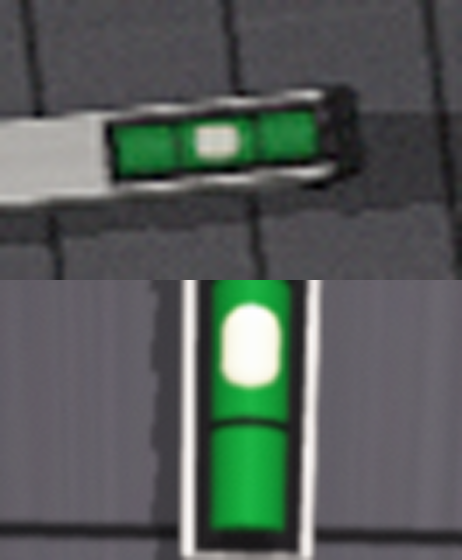

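The top view has the rings at 180 and 256 and the bubble at 217, so it is nearly centred. I'll confirm from straight above the vial, numerically.

Call:
send_rows:
  motion:
    - [[0,0,0.02,3,0,0,-1],[0,0,0.02,6.5,0,0,-1],[0,0,0.02,10,0,0,-1],[0,0,0.02,12.5,0,0,-1],[0,0,0.02,14.2,0,0,-1],[0,0,0.02,14.2,0,0,-1],[0,0,0.02,14.2,0,0,-1],[0,0,0.02,14.2,0,0,-1]]

```text
clock: 14.85
tcp_pos: [0.5565, -0.1287, 0.2159]
eef_rot: [3.141, 0.001, 1.645]
wrist_force: [-0.5, 0.4, 0.4]
width: 0.0851
grasp_force: 0.0
```

```bash
python3 - <<'E'
from h import *
delta([.551,-.067,.2],np.pi/2+.0738)
c=cap('wrist');f=c['frame'];u,v=map(int,proj(c,[.555,-.128,.108]));print(u,v)
R=np.array(c['R']);print('campos',-R.T@np.array(c['t']).ravel(),R[2])
save(c,'b3.png',(max(u-60,0),max(v-75,0),u+60,v+75),4)
E
```

```text
t 14.85 tcp [ 0.5565 -0.1287  0.2159] rpy [3.1411e+00 6.0000e-04 1.6446e+00] F [-0.5  0.4  0.4] w 0.0851
rotvec [ 0.001  0.001 -0.   ] shift cm [ 6.19 -0.1   1.58]
318 239
campos [ 0.55238637 -0.06475606  0.33637827] [ 0.01993764 -0.25775604 -0.9660043 ]
```

View pics/b3.png

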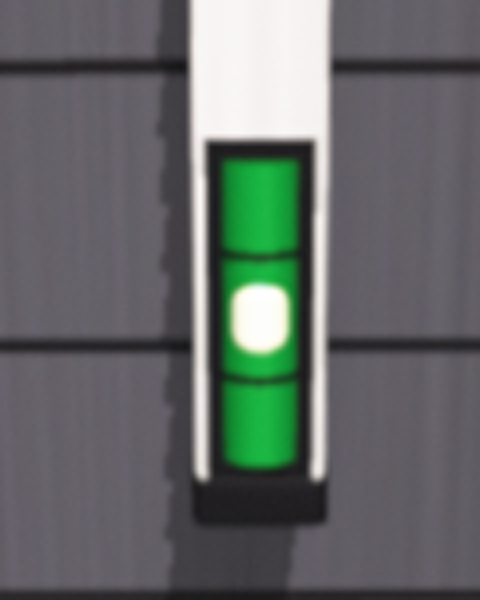

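The bubble's ends are at 283/354 (middle 318.5) and the rings at 256/380 (middle 318), so it is centred. Now I press on the middle with the fingers shut.

Call:
send_rows:
  motion:
    - [[0,0,0,2.5,0,0,1],[0,0,0,4.5,0,0,1],[0,0,0,6.1,0,0,1],[0,0,0,6.1,0,0,1],[0,0,0,6.1,0,0,1],[0,0,0,6.1,0,3,1],[0,0,0,6.1,0,5.5,1],[0,0,0,6.1,0,8,1]]

```text
clock: 15.57
tcp_pos: [0.5524, -0.0691, 0.1351]
eef_rot: [3.14, 0.001, 1.643]
wrist_force: [0.2, -1.2, 0.1]
width: 0.0002
grasp_force: 0.0
```

Call:
send_rows:
  motion:
    - [[0,0,0,0,0,0.3,1],[0,0,0,0,0,0.5,1],[0,0,0,0,0,0.7,1],[0,0,0,0,0,0.8,1],[0,0,0,0,0,0.8,1],[0,0,0,0,0,0.8,1]]

```text
clock: 16.07
tcp_pos: [0.5526, -0.0676, 0.129]
eef_rot: [3.139, 0.001, 1.645]
wrist_force: [0.2, -0.6, 0.3]
width: 0.0005
grasp_force: 0.0
```

Call:
send_rows:
  motion:
    - [[0,0,0,0,0,0.1,1],[0,0,0,0,0,0.2,1],[0,0,0,0,0,0.3,1],[0,0,0,0,0,0.3,1],[0,0,0,0,0,0.3,1]]

```text
clock: 16.48
tcp_pos: [0.5516, -0.0672, 0.1247]
eef_rot: [-3.141, -0.0, 1.645]
wrist_force: [-0.0, 0.7, -0.1]
width: -0.0005
grasp_force: 0.0
```

Call:
send_rows:
  motion:
    - [[0,0,0,0,0,0.05,1],[0,0,0,0,0,0.1,1],[0,0,0,0,0,0.1,1],[0,0,0,0,0,0.1,1]]

```text
clock: 16.82
tcp_pos: [0.5518, -0.0673, 0.124]
eef_rot: [3.141, -0.0, 1.645]
wrist_force: [-1.1, 0.4, 2.5]
width: 0.0002
grasp_force: 1.4
```

Call:
send_rows:
  motion:
    - [[0,0,0,0,0,0.05,1],[0,0,0,0,0,0.05,1],[0,0,0,0,0,0.05,1],[0,0,0,0,0,0.05,1]]

```text
clock: 17.15
tcp_pos: [0.5518, -0.0673, 0.1239]
eef_rot: [3.141, 0.0, 1.645]
wrist_force: [-2.5, 0.5, 6.1]
width: 0.0002
grasp_force: 3.0
```

Call:
send_rows:
  motion:
    - [[0,0,0,0,0,0.03,1],[0,0,0,0,0,0.07,1],[0,0,0,0,0,0.07,1],[0,0,0,0,0,0.07,1],[0,0,0,0,0,0.07,1],[0,0,0,0,0,0.07,1],[0,0,0,0,0,0.07,1],[0,0,0,0,0,0.07,1]]

```text
clock: 17.82
tcp_pos: [0.5519, -0.0673, 0.1239]
eef_rot: [3.14, 0.0, 1.645]
wrist_force: [-3.4, 0.3, 9.6]
width: 0.0001
grasp_force: 5.0
```

Call:
send_rows:
  motion:
    - [[0,0,0,0,0,0,1],[0,0,0,0,0,0,1],[0,0,0,0,0,0,1],[0,0,0,0,0,0,1],[0,0,0,0,0,0,1],[0,0,0,0,0,0,1],[0,0,0,0,0,0,1],[0,0,0,0,0,0,1]]

```text
clock: 18.48
tcp_pos: [0.5519, -0.0673, 0.1239]
eef_rot: [3.14, 0.0, 1.645]
wrist_force: [-2.8, 0.8, 10.7]
width: 0.0002
grasp_force: 5.0
```

```bash
python3 - <<'E'
from h import *
s=monitor.sense();print(s['wrist_force'])
im=[]
c=cap('top')['frame'][219:263,405:480,::-1];im.append(cv2.resize(c,(450,264),interpolation=cv2.INTER_CUBIC))
c=cap('side')['frame'][220:400,270:450,::-1];im.append(cv2.resize(c,(264,264),interpolation=cv2.INTER_CUBIC))
cv2.imwrite('pics/f.png',np.hstack(im))
E
```

```text
[-2.78115454  0.78440743 10.65077674]
```

View pics/f.png

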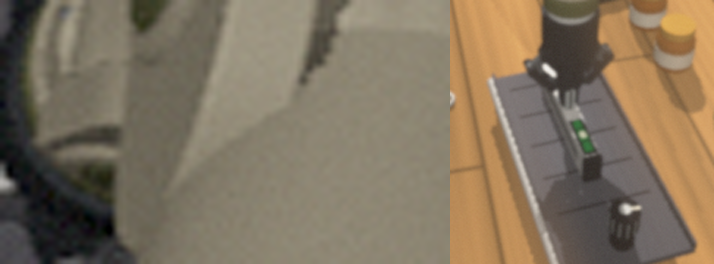

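The arm hides the top view. In the side view the bubble at (582,135) lies mid-vial (rows 120–150) with the level upright under the fingertips. I'll check the bubble numerically in the wrist camera.

```bash
python3 - <<'E'
from h import *
c=cap('side');f=c['frame'].astype(int)
m=(f[:,:,1]-f[:,:,0]>30)&(f[:,:,1]-f[:,:,2]>15);m[:, :370]=0;m[:,450:]=0;m[:220]=0;m[400:]=0
n,l,st,ce=cv2.connectedComponentsWithStats(cv2.dilate(m.astype(np.uint8),np.ones((5,5))))
print(st[1:],ce[1:])
k=1+st[1:,4].argmax();ys,xs=np.nonzero((l==k)&m);a=np.c_[xs,ys].astype(float);mu=a.mean(0);d=np.linalg.svd(a-mu,full_matrices=False)[2][0];d*=np.sign(d[1])
e=(a-mu)@d;lo,hi=e.min(),e.max();print(lo,hi)
T=np.linspace(lo-2,hi+2,50)
for t in T[::1]:
    p=mu+d*t;print(round(t,1),cv2.getRectSubPix(c['frame'],(1,1),tuple(map(float,p))).ravel())
E
```

```text
[] []Traceback (most recent call last):
  File "<stdin>", line 6, in <module>
ValueError: attempt to get argmax of an empty sequence
```

```bash
python3 - <<'E'
from h import *
c=dict(np.load('cam_side.npz'));f=c['frame'].astype(int)
m=(f[:,:,1]-f[:,:,0]>30)&(f[:,:,1]-f[:,:,2]>15);m[:, :335]=0;m[:,385:]=0;m[:285]=0;m[340:]=0
ys,xs=np.nonzero(m);a=np.c_[xs,ys].astype(float)
mu=(a.min(0)+a.max(0))/2;d=np.linalg.svd(a-a.mean(0),full_matrices=False)[2][0];d*=np.sign(d[1]);e=(a-mu)@d
for t in np.arange(e.min()-1,e.max()+2):
    p=mu+d*t;print(round(t,1),p.round(1),cv2.getRectSubPix(c['frame'],(1,1),tuple(map(float,p))).ravel())
# expected bubble pixel vs offset
ax=np.array([np.cos(1.645),np.sin(1.645)])*-1
for o in (-.0115,-.003,0,.003,.0115):
    q=np.array([.5527,-.068])+ax*(.062+o);print(o,proj(c,[q[0],q[1],.106]))
E
```

```text
-12.4 [355.  301.4] [114 127 107]
-11.4 [355.5 302.3] [ 83 115  81]
-10.4 [355.9 303.1] [ 63 114  65]
-9.4 [356.4 304. ] [ 60 114  62]
-8.4 [356.8 304.9] [ 58 110  62]
-7.4 [357.2 305.8] [ 59 106  61]
-6.4 [357.7 306.7] [ 59 101  60]
-5.4 [358.1 307.6] [ 71 106  68]
-4.4 [358.6 308.5] [105 129  95]
-3.4 [359.  309.4] [149 160 129]
-2.4 [359.4 310.3] [177 181 152]
-1.4 [359.9 311.2] [189 190 163]
-0.4 [360.3 312.1] [183 186 157]
0.6 [360.8 313. ] [156 169 137]
1.6 [361.2 313.9] [110 137 100]
2.6 [361.6 314.8] [ 72 108  69]
3.6 [362.1 315.7] [ 61 100  59]
4.6 [362.5 316.6] [ 57 103  59]
5.6 [363.  317.5] [ 57 110  61]
6.6 [363.4 318.4] [ 58 112  63]
7.6 [363.8 319.3] [ 59 112  63]
8.6 [364.3 320.2] [ 60 113  64]
9.6 [364.7 321.1] [ 59 110  62]
10.6 [365.2 322. ] [57 97 58]
11.6 [365.6 322.9] [64 83 58]
12.6 [366.  323.8] [80 82 73]
-0.0115 (np.float64(358.25458346760695), np.float64(307.78022921953476))
-0.003 (np.float64(359.6732007595149), np.float64(310.81583436105313))
0 (np.float64(360.17866479677133), np.float64(311.89744336095794))
0.003 (np.float64(360.6866504809997), np.float64(312.9844482661267))
0.0115 (np.float64(362.1398034691229), np.float64(316.093954055547))
```

Rings (dips) at t=−6.4 and +3.6 give a middle of −1.4, and the bubble peak is at about −1.2, so it is centred under a 10.7 N press.

```bash
python3 -c "
from h import *
print(monitor.sense()['wrist_force']);print(env.sign_off())"
```

```text
[-2.70098149  1.08969614 10.05688089]
the job is handed in; nothing more can be done
None
```

I handed the job in: the level stands on the shelf with the bubble centred (well within 1 mm by camera), the fingertips are pressing its middle with about 10 N, and the arm never went near the jars or the divider; the interface returned no verdict.

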